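# Right the leaning sample bottle and hold the bottle carrier up level

### The job

One sample bottle, the one with the red cap, has tipped over against the end wall of the grey bottle carrier: stand it upright on the lane floor at its own end of the carrier, and only then pick the carrier up by its blue handle, raise it until it is about 10 cm clear of the bench, and finish holding it there in the gripper, still and level, with all four bottles standing upright in the lane. Do not knock over the other bottles or tip the carrier on the way, and leave the mouse, the wash bottle and the tip box where they are.

Things in the scene. Friction and masses are not known exactly. Their poses are not given: they have to be found in the camera images.
- carrier: grey carrier, loose, 0.5 to 0.85 kg loaded. Origin: underside centre; y along the lane, z up. Base 100 (x) x 350 (y) mm; lane floor at z 4 mm. Side rails: inner faces x = +-25, 4 thick, tops z 32 mm. End walls: inner faces y = +-171, 58 wide, tops z 59 mm. Red-capped bottle at the +y end, of the standing ones one near y = +46, two near -52 and -112 mm
- handle (a point): centre of the carrier's blue handle, a flat-sided bar 16 mm thick (x) by 80 mm long (y) by 30 mm tall on a thin post; the point is 145 mm above the carrier's underside, axes as the carrier's. Free on both sides; standing bottle tops are 36 mm below it. The loaded carrier balances close to here.
- leaner_center (a point): tipped bottle, white, red cap: 42 mm diameter up to 83 mm from its base, then a 38 mm cap, 105 mm in all, 60 to 110 g, rigid. Leans about 40 degrees towards carrier +y: base edge on the lane floor near carrier y = 125 mm, side on the top of the +y end wall. The point is its centre, on the axis 52.5 mm from the base; z points to the cap.
- bottle_w_center (a point): standing sample bottle in the carrier's lane, same size as the red-capped one (42 mm diameter, 105 mm tall, 60 to 110 g) but with a white cap. The point is its centre, 52.5 mm above its base; z points to the cap.
- bottle_g_center (a point): standing sample bottle in the carrier's lane, same size as the red-capped one (42 mm diameter, 105 mm tall, 60 to 110 g) but with a green cap. The point is its centre, 52.5 mm above its base; z points to the cap.
- bottle_y_center (a point): standing sample bottle in the carrier's lane, same size as the red-capped one (42 mm diameter, 105 mm tall, 60 to 110 g) but with a yellow cap. The point is its centre, 52.5 mm above its base; z points to the cap.
- mouse: black computer mouse, 105 by 60 by 34 mm, on a blue pad, to be left alone. Origin: centre of its underside.
- washbottle: white wash bottle, 64 mm diameter, about 195 mm tall with its spout, to be left alone. Origin: centre of its underside.
- tipbox: pipette tip box, white with an orange lid, 85 by 125 by 55 mm, to be left alone. Origin: centre of its underside.
Things that resemble listed ones, but are neither listed nor needed, are in the scene too. What is shaped like the part that bears bottle_w_center but orange or pink is not meant.

How it is judged:
By the outcome, as a careful person would: the job done as asked, in the order asked, and still so for the second after the job is handed in, while the arm keeps its last pose, push and grip.
It also fails if it takes over 48 s, if anything falls off the work surface, if the arm or the gripper's body presses on something with over 40 N, if the wrist force passes 120 N, or if a joint passes its speed limit or range.

### The arm

A 6-joint arm with a two-finger parallel gripper is mounted at the origin on the work surface. World frame = base frame: x ahead of the robot, y to its left, z up, the work surface at z = 0. Lengths are in m, angles in rad, forces in N, time in s.
With the tool pointing down it reaches from about 0.325 to 0.775 m from the base axis. Payload 5.5 kg.
Tool frame: the origin (TCP) lies at the very end of the fingers, on their centre line; the grasp point (between the pads) lies 19 mm behind it; z points along the fingers, y is the direction in which the jaws open and shut (so a half turn about z gives the same grasp; the last joint's range is limited). The gripper opens to 88 mm and grips with 3 to 60 N. Pads are 20 mm wide; open, the fingers measure 115 mm over their backs; the gripper's body (75 mm by 178 mm) begins 61 mm behind the grasp point.
Start: joints at [1.258, 0.091, 1.231, -0, 1.82, -0.057], TCP at [0.152, 0.58, 0.223] pointing down, gripper open.
Joint ranges: [-2.87, 2.87], [-0.86, 2.18], [0.17, 2.46], [-1.51, 4.65], [0.06, 2.69], [-2.65, 2.65]. Speed limits (rad/s): [2.57, 2.57, 3.01, 3.14, 3.14, 3.14].

### API

Orientations are given as a unit quaternion [w, x, y, z].
In Python, from bench import r gives the robot as it stands.
- The arm moves only by the shell command python3 -m jog 'ROWS'. ROWS is JSON, a list of rows, each a list of 7 numbers: the shift along the world's x, y, z each as a share of 0.1 m, from -1 to 1, then the turn, a rotation vector about the world's x, y, z each as a share of 60 degrees, from -1 to 1, then the finger opening in mm, from 0 to 87.8. A call has 1 to 8 rows; each row is the pose to reach, as a shift and turn from the pose commanded when the call began; what a row does not reach only later rows make up. A row lasts 1/8 s, in which the tool goes at most 62.5 mm and 10.7 degrees, less where a joint would pass 70% of its speed; a pose out of reach is approached as far as the arm can. A call with a number of a shift or a turn outside -1 to 1 is refused whole. A call with a gripper value outside its range is refused whole. The fingers move at their own pace and stop on an object; the grip force is fixed at half the most. Time passes only in rows, so rows that repeat a pose let the fingers close. It gives the time, the measured TCP pose, the force and the opening at its end, in the units of the state.
- r.get_obs(): the state, without advancing time (a new reading comes with each control period).
- r.snapshot(name): name is "scene" or "top" or "wrist"; returns a dict with "color" (480x640x3 uint8, blue, green, red), "mtx" (3x3 intrinsics, pixels), "R" (3x3) and "t" (3): a world point X has camera coordinates R X + t. Camera axes: x right, y down, z forward; pixel columns grow to the right and rows downward; lengths in m; the calibration is good to about 2 mm. A picture is of the moment at which its call begins. There is no depth.
- r.sign_off(): hands the job in, once; it reports no verdict.
The state is a dict: "t": time; "qpos": joint angles; "qd": joint speeds; "tau": joint torques, N m; "ee_pos": TCP position; "tool_rot": TCP orientation; "force": force on the tool from outside, world axes, zero at the start; "ft_torque": the same for the moment, N m; "gripper_width": finger opening in m.
Only numpy, scipy, OpenCV 4.12 (cv2) and the standard library are available. Lean on these libraries where they do the work, as an engineer would, in place of code of your own. Each camera call takes 0.05 s, during which the arm holds its last target. There are 200 camera calls.

## Working session

There is one attempt and no reset: what is moved stays moved. The work goes in short steps, Python scripts to look and compute and a shell command to move; the robot and the scene stay as the last step left them, time stands still between calls to the robot, and variables do not carry over. Pictures are saved under pics/ and viewed, about 8 in all and at most 12, crops included, and the job is handed in when it is done.

```bash
ls; mkdir -p pics
python3 - <<'E'
from bench import r
import cv2, numpy as np
o=r.get_obs();print(o)
for n in ("scene","top"):
    s=r.snapshot(n);cv2.imwrite(f"pics/{n}0.png",s["color"]);np.savez(f"pics/{n}0.npz",**s)
    print(n,s["mtx"].round(1).tolist(),(-s["R"].T@s["t"]).round(3),s["R"].round(3).tolist())
E
```

```text
pics
{'t': 0.0, 'qpos': array([ 1.25830681e+00,  9.18925602e-02,  1.23185832e+00, -2.39717843e-05,
        1.81980894e+00, -5.66759484e-02]), 'qd': array([-0.00199215, -0.00052709, -0.00053056, -0.00124054, -0.00244233,
        0.00138343]), 'tau': array([ 4.84137581e-04, -4.46457946e+01, -4.06437778e+01,  6.97006029e-02,
        2.97735643e-02, -1.56488659e-04]), 'ee_pos': array([0.15172505, 0.58019684, 0.22150228]), 'tool_rot': array([-1.69101420e-04,  1.27561166e-01,  9.91830218e-01, -9.69006745e-04]), 'force': array([-0.54700172,  0.15623492,  0.11200565]), 'ft_torque': array([-0.00747584, -0.03298379,  0.00676545]), 'gripper_width': 0.08787046179309291}
scene [[611.6, 0.0, 312.1], [0.0, 611.6, 235.8], [0.0, 0.0, 1.0]] [ 1.664 -0.127  1.241] [[0.126, 0.992, 0.008], [0.713, -0.085, -0.696], [-0.69, 0.093, -0.718]]
top [[478.0, 0.0, 321.3], [0.0, 478.0, 238.0], [0.0, 0.0, 1.0]] [0.424 0.018 1.382] [[0.003, -1.0, -0.021], [-0.995, -0.0, -0.105], [0.105, 0.021, -0.994]]
```

View pics/scene0.png

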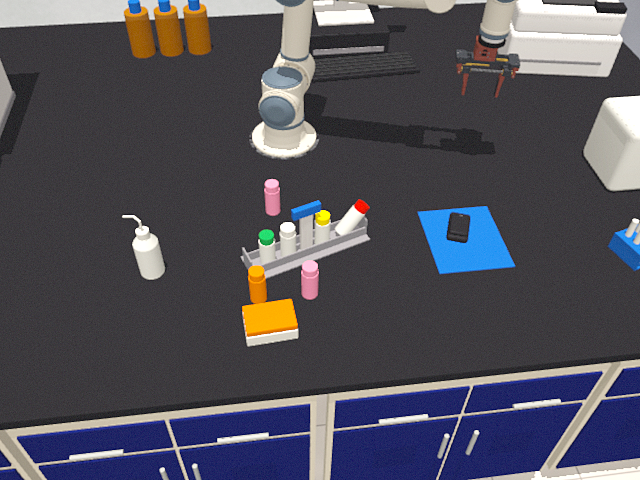

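View pics/top0.png

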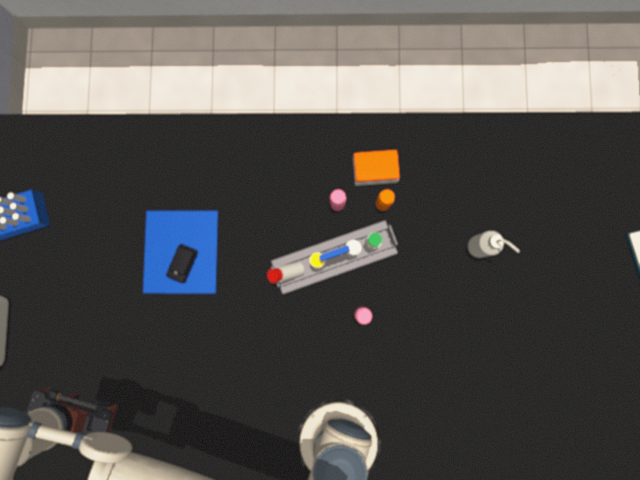

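Scene view: red cap at about (361,208), blue handle (307,211), yellow (323,218), white (288,230), green (267,240). Top view: red cap (275,275), yellow (317,260), handle (335,254), white (354,247), green (375,240). Pink and orange decoys stand beside the carrier.

```bash
cat > h.py <<'E'
import cv2, numpy as np
def ray(s,p):
    d=s["R"].T@np.linalg.solve(s["mtx"],[p[0],p[1],1.]);return -s["R"].T@s["t"],d/np.linalg.norm(d)
def onplane(s,p,z):
    c,d=ray(s,p);return c+d*(z-c[2])/d[2]
def tri(sp):
    A=0;b=0;rs=[ray(s,p) for s,p in sp]
    for c,d in rs:
        P=np.eye(3)-np.outer(d,d);A=A+P;b=b+P@c
    X=np.linalg.solve(A,b);return X,max(np.linalg.norm(np.cross(X-c,d)) for c,d in rs)
def proj(s,X):
    u=s["mtx"]@(s["R"]@X+s["t"]);return u[:2]/u[2]
H=dict(red=(0,6),yellow=(24,34),green=(50,80),blue=(100,120))
def blobs(s,name,amin=30,box=None):
    h=cv2.cvtColor(s["color"],cv2.COLOR_BGR2HSV)
    lo,hi=H[name];m=cv2.inRange(h,(lo,120,60),(hi,255,255))
    if name=="red": m|=cv2.inRange(h,(174,120,60),(180,255,255))
    if box: k=np.zeros_like(m);k[box[1]:box[3],box[0]:box[2]]=1;m=m*k
    n,l,st,c=cv2.connectedComponentsWithStats(m)
    return m,[(c[i].round(1),st[i].tolist()) for i in range(1,n) if st[i,4]>=amin]
E
python3 - <<'E'
from h import *
S={n:dict(np.load(f"pics/{n}0.npz")) for n in("scene","top")}
B=dict(scene=(230,190,380,280),top=(260,215,405,300))
C={}
for n in H:
    C[n]={}
    for v in S:
        m,b=blobs(S[v],n,20,B[v]); print(n,v,[(list(c),st) for c,st in b])
        C[n][v]=max(b,key=lambda q:q[1][4])[0]
    X,e=tri([(S[v],C[n][v]) for v in S]);print("  tri",X.round(4),"miss",round(e,4))
E
```

```text
red scene [([np.float64(361.3), np.float64(206.0)], [354, 199, 16, 15, 156])]
red top [([np.float64(273.7), np.float64(275.3)], [266, 268, 17, 16, 204])]
  tri [0.4587 0.1734 0.0877] miss 0.0011
yellow scene [([np.float64(322.2), np.float64(217.4)], [315, 210, 15, 16, 186])]
yellow top [([np.float64(315.6), np.float64(260.2)], [310, 253, 13, 15, 128])]
  tri [0.4992 0.0593 0.096 ] miss 0.0016
green scene [([np.float64(266.0), np.float64(236.5)], [259, 229, 15, 16, 199])]
green top [([np.float64(374.4), np.float64(239.1)], [368, 233, 13, 13, 124])]
  tri [ 0.5562 -0.0974  0.0999] miss 0.0001
blue scene [([np.float64(305.5), np.float64(209.9)], [291, 200, 31, 21, 367])]
blue top [([np.float64(334.3), np.float64(252.9)], [321, 246, 28, 14, 169])]
  tri [0.5155 0.0106 0.1445] miss 0.0002
```

```bash
python3 -m jog '[[0.33,-0.43,0.2,0,0,-0.09,87],[0.66,-0.86,0.4,0,0,-0.18,87],[0.66,-0.86,0.4,0,0,-0.18,87]]'
python3 -m jog '[[0.33,-0.43,0.2,0,0,-0.09,87],[0.66,-0.86,0.4,0,0,-0.18,87],[0.66,-0.86,0.4,0,0,-0.18,87]]'
python3 -m jog '[[0.33,-0.43,0.1,0,0,-0.09,87],[0.66,-0.86,0.2,0,0,-0.18,87],[0.66,-0.86,0.2,0,0,-0.18,87]]'
python3 -m jog '[[0.33,-0.43,0,0,0,-0.1,87],[0.66,-0.86,0,0,0,-0.19,87],[0.66,-0.86,0,0,0,-0.19,87]]'
python3 -m jog '[[0.33,-0.43,0,0,0,-0.1,87],[0.66,-0.86,0,0,0,-0.19,87],[0.66,-0.86,0,0,0,-0.19,87],[0.66,-0.86,0,0,0,-0.19,87],[0.66,-0.86,0,0,0,-0.19,87]]'
python3 - <<'E'
from bench import r
from h import *
o=r.get_obs();print(o["t"],o["ee_pos"],o["tool_rot"],o["qpos"].round(3))
s=r.snapshot("wrist");cv2.imwrite("pics/w1.png",s["color"]);np.savez("pics/w1.npz",**s)
print(s["mtx"],-s["R"].T@s["t"],s["R"])
for n in H: print(n,[(c,st) for c,st in blobs(s,n,200)[1]])
E
```

```text
t: 0.48
ee_pos: [0.2199, 0.493, 0.2651]
tool_rot: [0.001, 0.223, 0.975, 0.002]
force: [-0.1, -0.0, 1.2]
gripper_width: 0.0872
t: 0.85
ee_pos: [0.2853, 0.4074, 0.3041]
tool_rot: [0.001, 0.313, 0.95, 0.001]
force: [-1.0, -0.1, 0.0]
gripper_width: 0.0866
t: 1.23
ee_pos: [0.3509, 0.3218, 0.3221]
tool_rot: [-0.0, 0.4, 0.916, -0.0]
force: [0.1, 0.7, -0.5]
gripper_width: 0.0871
t: 1.6
ee_pos: [0.4166, 0.2362, 0.3207]
tool_rot: [-0.001, 0.489, 0.872, -0.001]
force: [-0.0, 0.4, -0.4]
gripper_width: 0.0869
t: 2.22
ee_pos: [0.481, 0.1525, 0.3227]
tool_rot: [-0.0, 0.571, 0.821, 0.0]
force: [-0.2, 0.2, 0.3]
gripper_width: 0.0868
2.225 [0.48100518 0.15248496 0.32269575] [-1.84068840e-04  5.70912097e-01  8.21011139e-01  2.31685181e-04] [ 2.390e-01 -1.200e-01  1.260e+00  1.000e-03  2.001e+00 -1.160e-01]
[[430.2135123    0.         316.53981279]
 [  0.         430.2135123  249.46044621]
 [  0.           0.           1.        ]] [0.4544497  0.22447674 0.4843026 ] [[ 9.37775011e-01  3.47243092e-01  5.13724633e-04]
 [ 3.33103444e-01 -9.00004970e-01  2.81128350e-01]
 [ 9.80822321e-02 -2.63464018e-01 -9.59670041e-01]]
red [(array([302.5, 181.3]), [281, 158, 43, 48, 1680]), (array([151.5, 354.5]), [101, 294, 103, 102, 3455]), (array([481.5, 354.4]), [430, 294, 103, 102, 3463]), (array([132.6, 459.1]), [111, 443, 50, 37, 1422]), (array([500.9, 459.1]), [474, 443, 49, 37, 1395])]
yellow [(array([301.5, 308.1]), [282, 286, 40, 45, 1443])]
green [(array([301. , 454.3]), [283, 442, 36, 28, 879])]
blue [(array([491.3,  23.2]), [370, 0, 200, 71, 7209]), (array([297.7, 368. ]), [289, 338, 19, 58, 1010])]
```

View pics/w1.png

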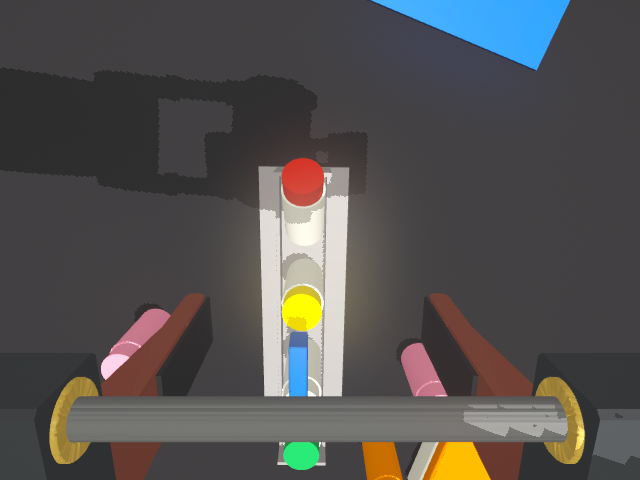

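Wrist view: red cap (302,181), its white body down to (305,240), yellow (302,310), handle (298,368), the carrier base's +y corners at about (259,167) and (349,167), with its edges reaching (264,395) and (343,395).

Run:
```python
from h import *
S={n:dict(np.load(f"pics/{n}.npz")) for n in("scene0","top0","w1")}
P=dict(red=[(361.3,206),(273.7,275.3),(302.5,181.3)],yellow=[(322.2,217.4),(315.6,260.2),(301.5,308.1)],blue=[(305.5,209.9),(334.3,252.9)])
T={}
for n,p in P.items():
    T[n],e=tri(list(zip(S.values(),p)));print(n,T[n].round(4),round(e,4))
w=S["w1"]
q=[onplane(w,p,.004) for p in((259,167),(349,167),(264,395),(343,395))]
print(np.round(q,4),np.linalg.norm(q[0]-q[1]),np.linalg.norm(q[2]-q[3]))
for a,b in((q[0],q[2]),(q[1],q[3])): d=a-b;print("yaw",np.degrees(np.arctan2(-d[0],d[1])))
d=q[1]-q[0];print("yaw x",np.degrees(np.arctan2(d[1],d[0])))
yaw=np.radians(20);cx=np.array([np.cos(yaw),np.sin(yaw)]);cy=np.array([-cx[1],cx[0]])
print("end mid",(q[0]+q[1])/2,"-> centre",((q[0]+q[1])/2)[:2]-.175*cy)
for n in T: print(n,"rel handle",((T[n]-T["blue"])[:2]@np.c_[cx,cy]).round(4))
# handle top face: blob rect in wrist at z .16; cap top of yellow
print("handle top ends wrist z.16",[onplane(w,p,.16).round(4) for p in((298,338),(298,395))])
# lower end of white body / extreme of red cap
m,_=blobs(w,"red",200,(270,150,340,215));c=max(cv2.findContours(m,0,2)[0],key=cv2.contourArea)
print("red ellipse/rect",cv2.minAreaRect(c),c[c[:,0,1].argmin(),0],c[c[:,0,1].argmax(),0])
lean=np.array([*(cy*np.sin(.698)),np.cos(.698)])
# axis point: bottle centre from cap centroid (s~95 -> 52.5)
print("centre est",(T["red"]-lean*.0425).round(4))
h=np.array([.5155,.0106]);print("centre by text",h+cy*(.125-.021*.766+.0525*.643),.004+.021*.643+.0525*.766)
```

```text
red [0.4595 0.1729 0.0888] 0.0016
yellow [0.5002 0.0586 0.0979] 0.0024
blue [0.5155 0.0106 0.1445] 0.0002
[[ 0.4112  0.1594  0.004 ]
 [ 0.5042  0.1938  0.004 ]
 [ 0.5079 -0.1146  0.004 ]
 [ 0.6036 -0.0792  0.004 ]] 0.09913188752660583 0.10201042737291521
yaw 19.438104284955138
yaw 20.005885119851982
yaw x 20.315963175783384
end mid [0.45772237 0.17657936 0.004     ] -> centre [0.5175759  0.01213315]
red rel handle [0.0029 0.1717]
yellow rel handle [0.002  0.0503]
blue rel handle [0. 0.]
handle top ends wrist z.16 [array([0.4998, 0.0577, 0.16  ]), array([0.5183, 0.0058, 0.16  ])]
red ellipse/rect ((302.0, 181.5), (47.0, 42.0), 90.0) [298 158] [298 205]
centre est [0.4689 0.1473 0.0562]
centre by text [0.46670347 0.14466736] 0.057718000000000005
```

```bash
python3 -m jog '[[-0.1,0.17,-0.2,-0.157,-0.057,0,87],[-0.2,0.34,-0.4,-0.313,-0.114,0,87],[-0.3,0.51,-0.6,-0.47,-0.171,0,87],[-0.4,0.68,-0.8,-0.627,-0.228,0,87],[-0.4,0.68,-0.8,-0.627,-0.228,0,87],[-0.4,0.68,-0.8,-0.627,-0.228,0,87]]'
python3 -m jog '[[0,0,-0.45,0,0,0,87],[0,0,-0.9,0,0,0,87],[0,0,-0.9,0,0,0,87],[0,0,-0.9,0,0,0,87]]'
python3 - <<'E'
from bench import r
from h import *
from scipy.spatial.transform import Rotation as R
o=r.get_obs();p=o["ee_pos"];q=o["tool_rot"];M=R.from_quat(q[[1,2,3,0]]).as_matrix()
print(o["t"],p,"tool y,z",M[:,1].round(3),M[:,2].round(3),o["qpos"].round(2))
t=np.array([.467,.148,.060]);print("to go",t-p,"in tool",(M.T@(t-p)).round(4))
s=r.snapshot("wrist");cv2.imwrite("pics/w2.png",s["color"]);np.savez("pics/w2.npz",**s)
for n in("red","yellow","blue"): print(n,[(c,st) for c,st in blobs(s,n,200)[1]])
E
```

```text
t: 3.02
ee_pos: [0.4417, 0.2192, 0.2434]
tool_rot: [0.28, 0.538, 0.771, -0.196]
force: [0.5, -0.5, 0.4]
gripper_width: 0.0872
t: 3.52
ee_pos: [0.443, 0.2182, 0.1559]
tool_rot: [0.28, 0.54, 0.77, -0.195]
force: [0.8, 0.6, 0.2]
gripper_width: 0.087
3.525 [0.44303325 0.21822924 0.15586609] tool y,z [0.94  0.342 0.003] [ 0.221 -0.602 -0.767] [ 0.8   0.02  1.57 -0.64  1.84  0.37]
to go [ 0.02396675 -0.07022924 -0.09586609] in tool [ 0.0046 -0.0017  0.1211]
red [(array([316.6, 250.8]), [284, 215, 66, 72, 3724]), (array([151.5, 354.4]), [101, 294, 103, 102, 3453]), (array([481.5, 354.5]), [430, 294, 103, 102, 3443]), (array([132.6, 459.1]), [111, 443, 49, 37, 1415]), (array([500.8, 459. ]), [474, 443, 50, 37, 1392])]
yellow [(array([315.7, 340.9]), [292, 320, 48, 43, 1830])]
blue [(array([313.9, 390.1]), [304, 385, 20, 11, 207])]
```

View pics/w2.png

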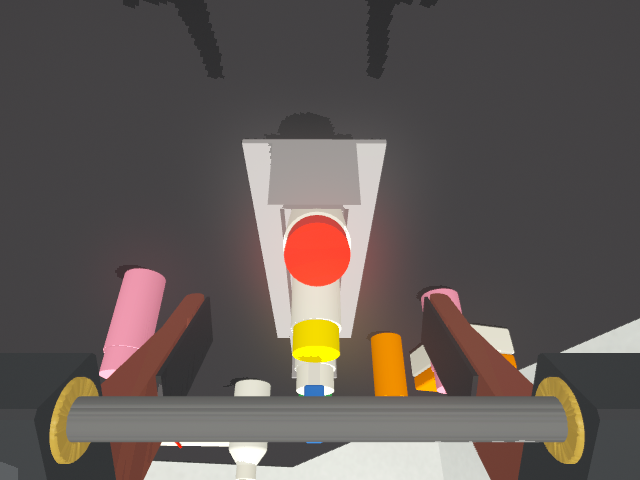

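Run:
```python
from h import *
s=dict(np.load("pics/w2.npz"));lean=np.array([-.22,.604,.766])
m,_=blobs(s,"red",200,(270,200,360,300));c=max(cv2.findContours(m,0,2)[0],key=cv2.contourArea)[:,0]
# face-on disc: use lower half (bottom part of the blob is the cap top disc)
b=c[c[:,1]>245];A=np.c_[2*b,np.ones(len(b))];x=np.linalg.lstsq(A.astype(float),(b**2).sum(1).astype(float),rcond=None)[0];rad=np.sqrt(x[2]+x[0]**2+x[1]**2)
print("circle",x[:2],rad,"blob",cv2.boundingRect(c))
top=np.array([.468,.146,.057])+.0525*lean
print("predicted px",proj(s,top),"depth",(s["R"]@top+s["t"])[2],"radius px",430*.019/(s["R"]@top+s["t"])[2])
z=430.2*.019/rad;co,d=ray(s,x[:2]);print("cap top meas",co+d*z/(s["R"]@d)[2],"pred",top)
```

```text
circle [316.65580383 252.97141966] 32.83513234502074 blob (284, 215, 66, 72)
predicted px [314.00443268 255.64512374] depth 0.24465259016295765 radius px 33.39429185915483
cap top meas [0.45881183 0.17565468 0.09360715] pred [0.45645  0.17771  0.097215]
```

```bash
python3 -m jog '[[0.04,-0.11,-0.18,0,0,0,87],[0.08,-0.23,-0.33,0,0,0,87],[0.125,-0.35,-0.48,0,0,0,87],[0.17,-0.46,-0.64,0,0,0,87],[0.21,-0.58,-0.8,0,0,0,87],[0.25,-0.69,-0.95,0,0,0,87],[0.25,-0.69,-0.95,0,0,0,87],[0.25,-0.69,-0.95,0,0,0,87]]'
python3 -m jog '[[0,0,0,0,0,0,60],[0,0,0,0,0,0,50],[0,0,0,0,0,0,45],[0,0,0,0,0,0,40],[0,0,0,0,0,0,36],[0,0,0,0,0,0,36],[0,0,0,0,0,0,36],[0,0,0,0,0,0,36]]'
python3 - <<'E'
from bench import r
from h import *
s=r.snapshot("scene");c=s["color"][170:290,210:410];cv2.imwrite("pics/s3.png",cv2.resize(c,None,fx=4,fy=4,interpolation=2));print(r.get_obs()["ee_pos"])
E
```

```text
t: 4.58
ee_pos: [0.4671, 0.1497, 0.0581]
tool_rot: [0.28, 0.538, 0.77, -0.196]
force: [0.4, 0.9, -0.0]
gripper_width: 0.0871
t: 5.58
ee_pos: [0.4668, 0.1495, 0.0576]
tool_rot: [0.28, 0.538, 0.77, -0.197]
force: [-0.3, 0.1, 0.4]
gripper_width: 0.0416
[0.46679231 0.14944561 0.05762677]
```

View pics/s3.png

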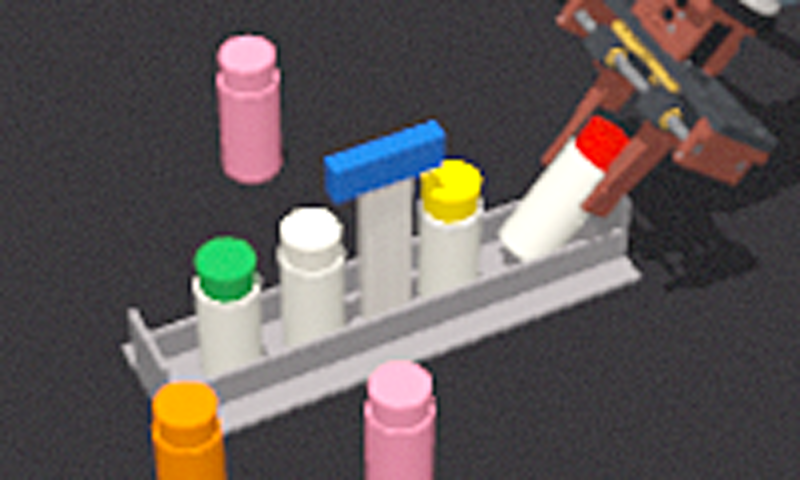

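Grasp looks right: fingers straddle the bottle just below the red cap, and the width is 41.6 mm. Next I raise it and turn it upright.

```bash
python3 -m jog '[[0,0,0.11,0,0,0,36],[0,0,0.22,0,0,0,36],[0.02,-0.07,0.22,0.13,0.047,0,36],[0.04,-0.14,0.22,0.26,0.095,0,36],[0.06,-0.21,0.22,0.39,0.142,0,36],[0.08,-0.26,0.22,0.52,0.19,0,36],[0.09,-0.28,0.22,0.627,0.228,0,36],[0.09,-0.28,0.22,0.627,0.228,0,36]]'
python3 -m jog '[[0,0,0,0,0,0,36],[0,0,0,0,0,0,36]]'
python3 - <<'E'
from bench import r
from h import *
from scipy.spatial.transform import Rotation as R
o=r.get_obs();q=o["tool_rot"];M=R.from_quat(q[[1,2,3,0]]).as_matrix();print(o["ee_pos"],M.round(3).tolist(),o["force"])
s=r.snapshot("scene");np.savez("pics/s4.npz",**s);c=s["color"][170:290,210:410];cv2.imwrite("pics/s4.png",cv2.resize(c,None,fx=4,fy=4,interpolation=2))
E
```

```text
t: 6.62
ee_pos: [0.4767, 0.1194, 0.0808]
tool_rot: [0.001, 0.574, 0.819, 0.0]
force: [0.3, 0.2, -1.8]
gripper_width: 0.0417
t: 6.88
ee_pos: [0.4754, 0.1224, 0.0795]
tool_rot: [0.0, 0.572, 0.82, -0.001]
force: [-0.1, 0.7, -0.4]
gripper_width: 0.0419
[0.47543374 0.12236706 0.07953088] [[-0.346, 0.938, -0.0], [0.938, 0.346, -0.001], [-0.001, -0.0, -1.0]] [-0.12002869  0.71451155 -0.43460584]
```

View pics/s4.png

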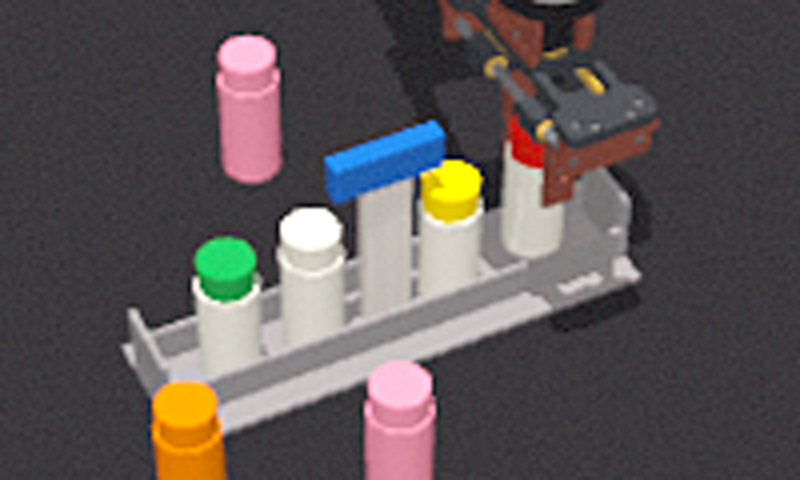

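The bottle is upright in the gripper at carrier y of about 119 mm, centred across the lane and hovering (base near pixel (343,234) in the scene view). I lower it in small steps and watch the force.

```bash
python3 -m jog '[[0,0,-0.05,0,0,0,36],[0,0,-0.1,0,0,0,36],[0,0,-0.13,0,0,0,36],[0,0,-0.13,0,0,0,36]]'
python3 -m jog '[[0,0,-0.02,0,0,0,36],[0,0,-0.02,0,0,0,36]]'
python3 -m jog '[[0,0,-0.02,0,0,0,36],[0,0,-0.02,0,0,0,36]]'
```

```text
t: 7.42
ee_pos: [0.4755, 0.1214, 0.0661]
tool_rot: [-0.0, 0.573, 0.82, -0.0]
force: [-0.5, 0.2, -0.5]
gripper_width: 0.0414
t: 7.68
ee_pos: [0.4758, 0.1214, 0.0645]
tool_rot: [-0.0, 0.573, 0.82, -0.0]
force: [-0.1, -1.2, -1.7]
gripper_width: 0.0412
t: 7.92
ee_pos: [0.4757, 0.1214, 0.0625]
tool_rot: [-0.0, 0.573, 0.82, -0.0]
force: [-0.5, 0.1, -1.4]
gripper_width: 0.0412
```

```bash
python3 -m jog '[[0,0,-0.02,0,0,0,36],[0,0,-0.02,0,0,0,36]]'
python3 -m jog '[[0,0,-0.015,0,0,0,36],[0,0,-0.015,0,0,0,36]]'
```

```text
t: 8.18
ee_pos: [0.4757, 0.1215, 0.0604]
tool_rot: [-0.0, 0.573, 0.82, -0.0]
force: [-0.5, -0.4, -1.5]
gripper_width: 0.0417
t: 8.43
ee_pos: [0.4759, 0.1215, 0.0592]
tool_rot: [0.0, 0.573, 0.82, 0.0]
force: [1.7, 0.4, -0.4]
gripper_width: 0.0414
```

```bash
python3 -m jog '[[0,0,-0.015,0,0,0,36],[0,0,-0.015,0,0,0,36]]'
python3 -m jog '[[0,0,-0.015,0,0,0,36],[0,0,-0.015,0,0,0,36]]'
```

```text
t: 8.68
ee_pos: [0.476, 0.1214, 0.059]
tool_rot: [0.0, 0.573, 0.82, 0.0]
force: [-2.7, -1.5, 6.4]
gripper_width: 0.0414
t: 8.93
ee_pos: [0.4762, 0.1213, 0.059]
tool_rot: [0.001, 0.573, 0.82, 0.0]
force: [-5.9, -3.2, 13.6]
gripper_width: 0.0418
```

Contact came at TCP z = 0.059, which matches the predicted 0.0594. I unload the push, check the force, then open evenly and retreat upward.

```bash
python3 -m jog '[[0,0,0.02,0,0,0,36],[0,0,0.022,0,0,0,36],[0,0,0.022,0,0,0,36]]'
python3 -m jog '[[0,0,0,0,0,0,44],[0,0,0,0,0,0,46],[0,0,0,0,0,0,50],[0,0,0,0,0,0,56],[0,0,0,0,0,0,64],[0,0,0,0,0,0,72],[0,0,0,0,0,0,80],[0,0,0,0,0,0,80]]'
python3 - <<'E'
from bench import r
from h import *
s=r.snapshot("scene");np.savez("pics/s5.npz",**s);c=s["color"][170:290,210:410];cv2.imwrite("pics/s5.png",cv2.resize(c,None,fx=4,fy=4,interpolation=2))
E
```

```text
t: 9.3
ee_pos: [0.4762, 0.1214, 0.0591]
tool_rot: [0.0, 0.573, 0.82, 0.0]
force: [-1.6, -0.3, 5.9]
gripper_width: 0.0414
t: 10.3
ee_pos: [0.4758, 0.1215, 0.0583]
tool_rot: [0.0, 0.573, 0.82, 0.0]
force: [-0.6, 0.6, -0.3]
gripper_width: 0.0797
```

View pics/s5.png

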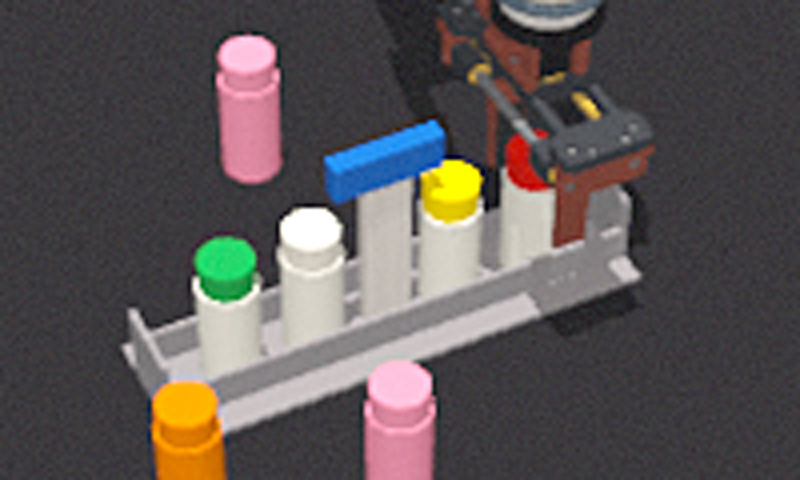

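The red-capped bottle stands upright beside the yellow one, between the open fingers. I go straight up and look again.

```bash
python3 -m jog '[[0,0,0.2,0,0,0,80],[0,0,0.5,0,0,0,80],[0,0,1,0,0,0,80],[0,0,1,0,0,0,80]]'
python3 -m jog '[[0,0,0.5,0,0,0,80],[0.1,-0.3,1,0,0,0,80],[0.1,-0.3,1,0,0,0,80],[0.1,-0.3,1,0,0,0,80],[0.1,-0.3,1,0,0,0,80]]'
python3 - <<'E'
from bench import r
from h import *
o=r.get_obs();print(o["t"],o["ee_pos"],o["tool_rot"])
S={}
for n in("scene","top","wrist"):
    s=S[n]=r.snapshot(n);np.savez(f"pics/{n}6.npz",**s)
cv2.imwrite("pics/w6.png",S["wrist"]["color"])
B=dict(scene=(230,190,380,280),top=(260,215,405,300),wrist=(230,100,410,395))
for n in H:
    l=[]
    for v in S:
        b=blobs(S[v],n,20,B[v])[1]
        if b: c,st=max(b,key=lambda q:q[1][4]);print(n,v,c,st);l+=[(S[v],c)]
    if len(l)>1: X,e=tri(l[:2]);print(" tri12",X.round(4),e.round(4)); X,e=tri(l);print(" all",X.round(4),e.round(4))
E
```

```text
t: 10.85
ee_pos: [0.4781, 0.1219, 0.165]
tool_rot: [0.004, 0.573, 0.82, 0.004]
force: [0.7, 0.3, 0.4]
gripper_width: 0.0798
t: 11.48
ee_pos: [0.4851, 0.0918, 0.2564]
tool_rot: [-0.001, 0.572, 0.82, -0.001]
force: [0.0, -0.3, -0.5]
gripper_width: 0.0797
11.475 [0.48513099 0.0918236  0.25638067] [-0.00125097  0.57232757  0.8200235  -0.00101959]
red scene [343.1 209.3] [336, 202, 15, 16, 193]
red wrist [319.8 192.2] [294, 165, 53, 55, 2239]
 tri12 [0.4777 0.1182 0.099 ] 0.0004
 all [0.4777 0.1182 0.099 ] 0.0004
yellow scene [322.3 217.3] [315, 210, 16, 16, 188]
yellow wrist [320.6 274.4] [297, 247, 49, 54, 2136]
 tri12 [0.501  0.0576 0.0982] 0.0
 all [0.501  0.0576 0.0982] 0.0
green scene [266.  236.5] [259, 229, 15, 16, 200]
green top [374.4 239.1] [368, 233, 13, 13, 124]
 tri12 [ 0.5562 -0.0974  0.0999] 0.0001
 all [ 0.5562 -0.0974  0.0999] 0.0001
blue scene [305.5 209.8] [291, 200, 31, 21, 370]
blue top [338.6 251.3] [330, 246, 19, 12, 113]
blue wrist [318.3 355.6] [307, 317, 24, 78, 1758]
 tri12 [0.5199 0.0048 0.1498] 0.0051
 all [0.5169 0.0074 0.1421] 0.0083
```

View pics/w6.png

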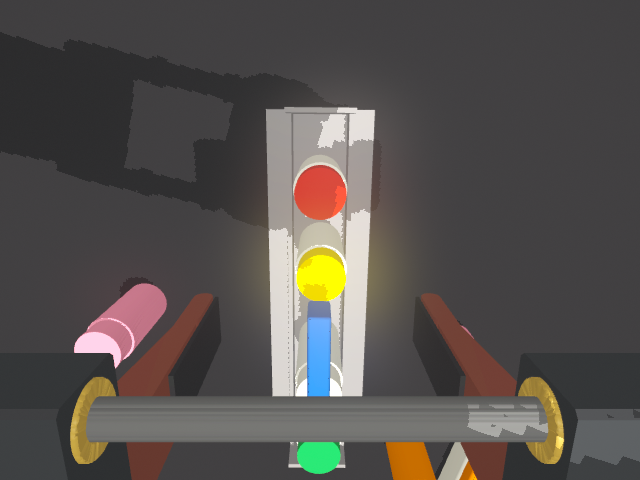

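Red (320,192) now stands like yellow (321,275), with the handle along column 318 and its top +y edge near row 317. The arm partly covers the top view's handle, so I check the handle from the wrist ray instead.

Run:
```python
from h import *
w=dict(np.load("pics/wrist6.npz"));a=np.radians(20);cx=np.array([np.cos(a),np.sin(a)]);cy=np.array([-cx[1],cx[0]])
for px in((318.5,317),(318.5,390)):
    X=onplane(w,px,.16);print(X.round(4),"rel .5155,.0106 (x,y):",((X[:2]-[.5155,.0106])@np.c_[cx,cy]).round(4))
E=[onplane(w,p,.16) for p in((307,330),(330,330))];print("width",np.linalg.norm(E[0]-E[1]))
q=[onplane(w,p,.004) for p in((266,110),(375,110))];m=(q[0]+q[1])[:2]/2;print("end mid rel",(m-[.5155,.0106])@np.c_[cx,cy],np.linalg.norm(q[0]-q[1]))
for n,X in dict(red=(.4777,.1182),yellow=(.501,.0576),green=(.5562,-.0974)).items(): print(n,((np.array(X)-[.5155,.0106])@np.c_[cx,cy]).round(4))
print("to go TCP",np.array([.516,.0105,.126])-[.4851,.0918,.2564])
```

```text
[0.5019 0.0499 0.16  ] rel .5155,.0106 (x,y): [0.0007 0.0416]
[ 0.521  -0.0018  0.16  ] rel .5155,.0106 (x,y): [ 0.0009 -0.0136]
width 0.015226535001801362
end mid rel [0.00237812 0.17527779] 0.09990365374935191
red [0.0013 0.114 ]
yellow [0.0024 0.0491]
green [ 0.0013 -0.1154]
to go TCP [ 0.0309 -0.0813 -0.1304]
```

```bash
python3 -m jog '[[0.15,-0.4,0,0,0,0,70],[0.31,-0.81,0,0,0,0,60],[0.31,-0.81,0,0,0,0,60],[0.31,-0.81,0,0,0,0,60]]'
python3 -m jog '[[0,0,-0.2,0,0,0,60],[0,0,-0.4,0,0,0,60],[0,0,-0.6,0,0,0,60],[0,0,-0.6,0,0,0,60],[0,0,-0.6,0,0,0,60]]'
python3 - <<'E'
from bench import r
from h import *
from scipy.spatial.transform import Rotation as R
o=r.get_obs();q=o["tool_rot"];M=R.from_quat(q[[1,2,3,0]]).as_matrix();p=o["ee_pos"]
print(p,"y axis heading",np.degrees(np.arctan2(M[1,1],M[0,1])),"z",M[:,2].round(4),"togo",np.array([.516,.0107,.126])-p)
E
```

```text
t: 12.12
ee_pos: [0.5165, 0.011, 0.2579]
tool_rot: [-0.001, 0.573, 0.82, -0.0]
force: [0.5, 1.2, 0.4]
gripper_width: 0.0604
t: 12.75
ee_pos: [0.5169, 0.0112, 0.1994]
tool_rot: [0.0, 0.572, 0.82, 0.0]
force: [0.1, -0.9, -0.0]
gripper_width: 0.0596
[0.5168724  0.01124616 0.19937089] y axis heading 20.209070857615675 z [ 1.2e-03  1.0e-04 -1.0e+00] togo [-0.0008724  -0.00054616 -0.07337089]
```

```bash
python3 -m jog '[[0,0,-0.2,0,0,0,60],[0,0,-0.4,0,0,0,60],[0,0,-0.6,0,0,0,60],[0,0,-0.73,0,0,0,60],[0,0,-0.73,0,0,0,60],[0,0,-0.73,0,0,0,60]]'
python3 -m jog '[[0,0,0,0,0,0,45],[0,0,0,0,0,0,32],[0,0,0,0,0,0,24],[0,0,0,0,0,0,20],[0,0,0,0,0,0,17],[0,0,0,0,0,0,14],[0,0,0,0,0,0,10],[0,0,0,0,0,0,10]]'
python3 -m jog '[[0,0,0,0,0,0,5],[0,0,0,0,0,0,5],[0,0,0,0,0,0,5],[0,0,0,0,0,0,5]]'
python3 - <<'E'
from bench import r
from h import *
s=r.snapshot("scene");c=s["color"][160:290,210:410];cv2.imwrite("pics/s7.png",cv2.resize(c,None,fx=4,fy=4,interpolation=2))
E
```

```text
t: 13.5
ee_pos: [0.5171, 0.0104, 0.126]
tool_rot: [0.0, 0.573, 0.82, 0.0]
force: [-0.1, 0.3, -0.1]
gripper_width: 0.0601
t: 14.5
ee_pos: [0.5166, 0.0104, 0.1253]
tool_rot: [-0.0, 0.573, 0.82, -0.0]
force: [-2.4, -0.5, 0.9]
gripper_width: 0.0159
t: 15.0
ee_pos: [0.5167, 0.0104, 0.1253]
tool_rot: [-0.0, 0.573, 0.82, -0.0]
force: [-3.4, -1.2, 2.4]
gripper_width: 0.0158
```

View pics/s7.png

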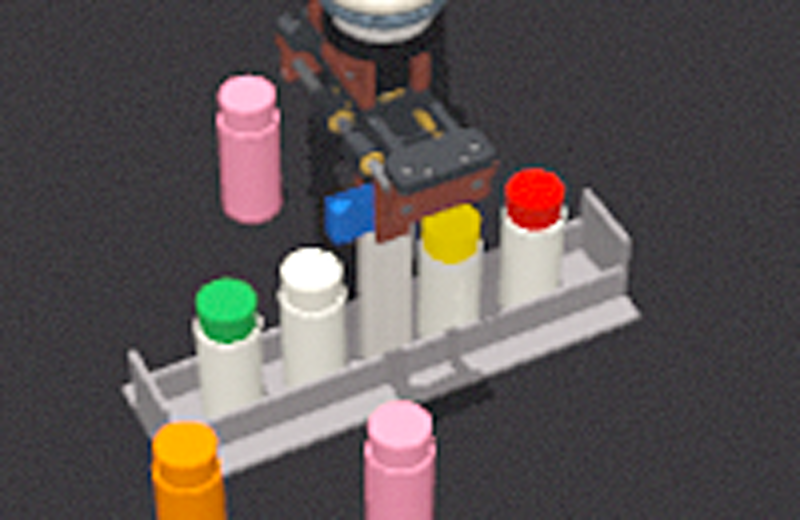

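All four bottles are standing and the handle is gripped at 15.8 mm. I make a short gentle lift first, to check.

```bash
python3 -m jog '[[0,0,0.02,0,0,0,5],[0,0,0.05,0,0,0,5],[0,0,0.1,0,0,0,5],[0,0,0.15,0,0,0,5],[0,0,0.2,0,0,0,5],[0,0,0.2,0,0,0,5],[0,0,0.2,0,0,0,5],[0,0,0.2,0,0,0,5]]'
python3 - <<'E'
from bench import r
from h import *
o=r.get_obs();print(o["force"],o["ft_torque"])
s=r.snapshot("scene");c=s["color"][160:290,210:410];cv2.imwrite("pics/s8.png",cv2.resize(c,None,fx=4,fy=4,interpolation=2))
for n in("red","yellow","green","blue"): print(n,[(c,st) for c,st in blobs(s,n,20,(230,170,380,280))[1]])
E
```

```text
t: 16.05
ee_pos: [0.5167, 0.0105, 0.1451]
tool_rot: [-0.0, 0.573, 0.82, -0.0]
force: [-0.6, -0.0, -7.8]
gripper_width: 0.0159
[-0.56816388 -0.01292532 -7.78066775] [-0.09940123  0.07946439 -0.00518656]
red [(array([299.4, 173.8]), [293, 170, 11, 11, 68]), (array([314.6, 172.3]), [312, 170, 6, 6, 24]), (array([316.1, 204.6]), [304, 196, 30, 19, 183]), (array([343.5, 203.7]), [336, 197, 16, 15, 195])]
yellow [(array([322.6, 212.6]), [315, 205, 15, 16, 180])]
green [(array([265.8, 231.5]), [258, 224, 16, 16, 203])]
blue [(array([296.7, 207.6]), [291, 200, 13, 16, 153])]
```

View pics/s8.png

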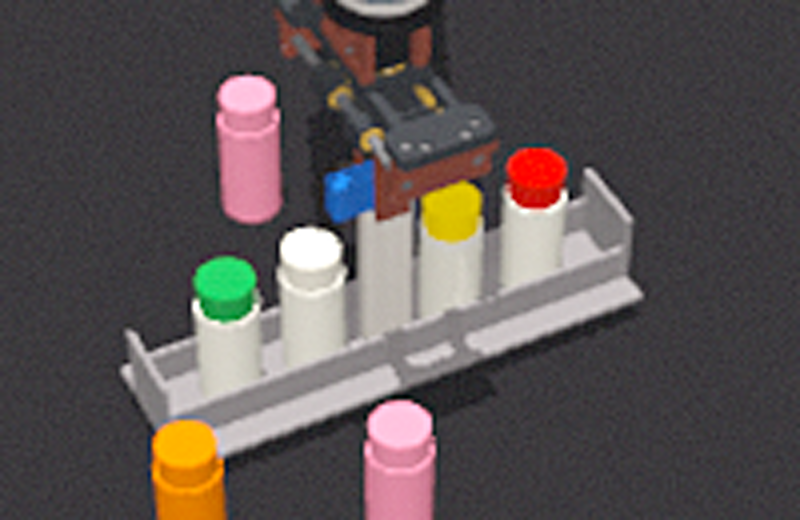

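The full weight (7.8 N) hangs from the gripper. The caps rose evenly (5.0 to 5.6 px), so it is level, and I continue to 10 cm.

```bash
python3 -m jog '[[0,0,0.08,0,0,0,5],[0,0,0.2,0,0,0,5],[0,0,0.34,0,0,0,5],[0,0,0.48,0,0,0,5],[0,0,0.62,0,0,0,5],[0,0,0.73,0,0,0,5],[0,0,0.79,0,0,0,5],[0,0,0.8,0,0,0,5]]'
python3 -m jog '[[0,0,0,0,0,0,5],[0,0,0,0,0,0,5],[0,0,0,0,0,0,5],[0,0,0,0,0,0,5]]'
python3 - <<'E'
from bench import r
from h import *
o=r.get_obs();print(o["force"],o["ft_torque"],o["qd"].round(3))
S={n:r.snapshot(n) for n in("scene","top","wrist")};s=S["scene"];np.savez("pics/scene9.npz",**s)
cv2.imwrite("pics/s9.png",cv2.resize(s["color"][130:360,90:520],None,fx=1.8,fy=1.8,interpolation=2))
B=dict(scene=(230,130,385,280),wrist=(230,100,410,395),top=(250,205,405,300))
for n in("red","yellow","green"):
    l=[]
    for v in S:
        b=blobs(S[v],n,20,B[v])[1]
        if n=="red": b=[q for q in b if not(v=="scene" and q[0][0]<330)]
        if b: c,st=max(b,key=lambda q:q[1][4]);l+=[(S[v],c)];print(n,v,c,st)
    if len(l)>1: X,e=tri(l);print(" tri",X.round(4),e.round(4))
E
```

```text
t: 17.1
ee_pos: [0.5169, 0.0105, 0.2257]
tool_rot: [0.0, 0.573, 0.82, 0.0]
force: [-0.6, 0.5, -7.8]
gripper_width: 0.016
t: 17.6
ee_pos: [0.5167, 0.0105, 0.2251]
tool_rot: [-0.0, 0.573, 0.82, -0.0]
force: [0.7, -0.1, -7.3]
gripper_width: 0.0156
[ 0.65662034 -0.05944712 -7.2705515 ] [-0.06647481 -0.04072533 -0.03809785] [ 0.     0.001 -0.004  0.001  0.001 -0.002]
red scene [344.9 181.2] [338, 174, 15, 16, 203]
red top [290.8 266.8] [284, 260, 15, 15, 188]
red wrist [273.4 360.5] [253, 333, 33, 62, 785]
 tri [0.5015 0.0846 0.2783] 0.0576
yellow scene [323.  189.6] [315, 182, 16, 16, 204]
yellow top [316.9 260.9] [314, 259, 7, 5, 31]
yellow wrist [320.3 185.6] [275, 142, 92, 89, 6204]
 tri [0.4967 0.0568 0.1932] 0.0053
green scene [264.  209.3] [256, 201, 16, 17, 211]
green top [381.  234.3] [378, 228, 7, 14, 69]
 tri [ 0.5582 -0.1014  0.1996] 0.0034
```

View pics/s9.png

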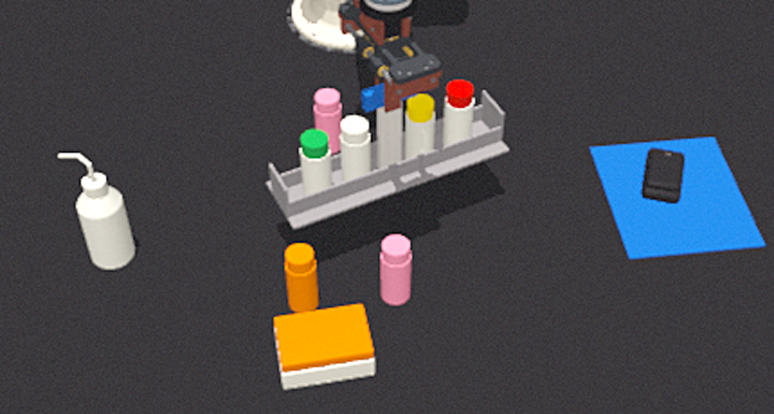

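All four bottles stand in the raised carrier, and the wash bottle, tip box and mouse are where they were. In the red wrist reading the blob was a finger, so I recheck level without it.

Run:
```python
from h import *
from bench import r
s=dict(np.load("pics/scene9.npz"))
for n,X,m in(("red",(.4777,.1182,.099),(344.9,181.2)),("yellow",(.501,.0576,.0982),(323,189.6)),("green",(.5562,-.0974,.0999),(264,209.3))):
    print(n,"expected if level +99.8mm",proj(s,np.array(X)+[0,0,.0998]).round(1),"measured",m)
t=r.snapshot("top");c=[q for q in blobs(t,"red",100,(270,240,310,290))[1]];print(c);print("red tri",tri([(s,(344.9,181.2)),(t,c[0][0])]))
o=r.get_obs();print(o["t"],o["ee_pos"],o["force"],o["gripper_width"])
```

```text
red expected if level +99.8mm [344.9 181.4] measured (344.9, 181.2)
yellow expected if level +99.8mm [323.1 189.4] measured (323, 189.6)
green expected if level +99.8mm [264.2 208.5] measured (264, 209.3)
[(array([290.9, 266.7]), [284, 259, 15, 16, 189])]
red tri (array([0.47711776, 0.1184045 , 0.19904534]), np.float64(0.00018684999228837086))
17.8 [0.5168101  0.01048333 0.22533185] [-0.13838729 -0.63949949 -8.06977609] 0.016338523207299865
```

Level and still, with the cap positions within 1 px of the expected 99.8 mm rise, so I hand it in.

```bash
python3 -c "
from bench import r
print(r.sign_off())"
```

```text
the job is handed in; nothing more can be done
None
```

The red-capped bottle now stands upright at its own end of the carrier. The carrier is held by its blue handle about 10 cm above the bench, and I handed the job in at about 17.8 s.

**What I did**
- I gripped the leaning bottle with the tool tilted 40° along its axis, lifted it 22 mm and turned it upright. I then lowered it until it touched the lane floor at about y = +115 mm and released it.
- I confirmed by picture that it stood, then gripped the handle (15.8 mm measured, 16 mm nominal) and raised the carrier 99.8 mm.

**Last checks**
- **Level:** the red, yellow and green caps were within 1 px of where a level rise would put them, and the red cap triangulated to z = 0.199 m. That last height has a miss of 0.2 mm.
- **Still:** joint speeds were about zero, and the load was steady at about 7.3–8.1 N.
- **Scene:** in the last picture all four bottles stood. The mouse, wash bottle and tip box looked unmoved by eye; I did not measure them.

**Readings that disagreed**
- In the last three-view check, the wrist picture gave a false red reading because a red-brown finger was taken for the cap. I dropped it and used the scene and top views.
- The arm partly hid the yellow and green caps from above, so their three-view and two-view fits missed by 5 and 3 mm. I checked those two from the scene view only.
- The arm also spoiled the second handle fit, which missed by 5–8 mm. I kept the first measurement, which a wrist-camera ray matched to about 1–2 mm.

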